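Dock the welding pallet under its gravity catch

TASK

Pick up the small welding pallet by its red handle, set it down gently on the front of the pallet dock and slide it in along the rails, letting its own leading edge lift the orange gravity catch, until it presses lightly against the brass stop screw and the catch has dropped behind it. Then tug it back lightly against the catch to prove that it holds, and let go, leaving the pallet flat and captive between catch and stop. Never touch the catch with the robot, never ram or force anything, and leave the other things on the bench where they are.

Things in the scene. Friction and masses are not known exactly. Their poses are not given: they have to be found in the camera images.
- pallet_handle (a point): Centre of the pallet's red handle, the grip: a flat-sided bar along the pallet's x, 84 mm long, 16 wide (y), 18 high, on 12 x 16 mm posts at x = +-34 mm. It lies over the plate's middle, 71 mm above its underside. Grip it across the 16 mm at its middle. Below it a strapped blank rises to 28 mm above the underside. z is up.
- pallet: The loose pallet to dock, 0.45 to 0.85 kg: aluminium plate 100 mm long (x) x 84 wide (y) x 12 thick, with a red handle on top. Origin at the centre of its underside, x along the handle, z up. The same both ways round: either end may lead.
- dock: Fixed pallet dock, steel base 340 (x) x 160 (y) x 12 mm high; origin at the centre of its underside. Its +x is the way a pallet slides in, z up. Two runner strips along x at y = +-28 carry the pallet's underside at z = 15. A docked pallet's middle lies at x = 81 to 97.5, y = 0. The catch bracket stands outside the -y rail, x -64 to -14, y -77 to -60, up to z = 56 (dock frame, mm).
- dock_entry (a point): Point between the runners of the dock's open front, where the pallet's underside middle is set down: dock frame x = -110, y = 0, z = 15 mm (dock axes). Nothing stands above the runners from x = -162 to -48; the pallet must lie straight along x.
- dock_mouth (a point): Mouth of the rails: dock frame x = -15, y = 0, z = 15 mm (dock axes). From here on the rails' inner faces lie at y = +-43.2 mm (1.2 mm play each side); flared lead-ins begin 27 mm before it. Ease it in: over 60 N on the dock is jamming. Lips over the pallet's edges (in to |y| = 36, z 29 to 35, 2 mm play): +y rail from dock x = 5, -y rail from x = 45, up to x = 140.
- catch (a joint): Angle of the orange gravity catch, rad: 0 = down at rest, grows as the nose lifts, to 0.9. It falls by its own weight (110 g, no spring); a pallet passing below holds it at about 0.13. It is a pawl 14 mm wide, 70 long, pivoted at dock x = -39, y = -34, z = 43 mm, pointing along dock +x, its underside a ramp down to the nose (bottom z = 18).
- catch_nose (a point): Middle of the upright front face of the catch's nose, at dock x = 31, y = -34, z = 23 mm when down. A pallet sliding in meets the ramp with its leading top edge when its middle is at about dock x = -52, and lifts it; once the pallet's rear edge has passed x = 34 the nose drops behind it and this face holds it. It may bear 15 N at most.
- stop: End stop: aluminium housing 16 x 60 x 26 mm fixed on the dock, origin at the centre of its foot (dock x = 161, y = 0, z = 12 mm). Through it a brass set screw, 11 mm thick, points to dock -x at z = 21 and meets the pallet's leading edge. It is run in differently for each job: its face is at dock x = 135.5 to 147.5, not measured; feel for it. Rigid: press with 3 to 15 N; over 20 N spoils it.
- vee_fixture: Bystander: bare aluminium plate 90 x 70 x 12 mm with a steel vee on top (35 mm high), no handle; origin under its centre.
- mallet: Bystander: mallet lying on the bench, wooden handle 250 mm, steel head with orange faces; origin under the head.
- spring_clamp: Bystander: steel spring clamp with orange grips, 170 mm long, lying flat; origin at its pivot.
- tape_roll: Bystander: white roll of tape, 100 mm across, 25 mm high; origin under its centre.
- axle_bar: Bystander: black steel bar 170 x 16 x 16 mm; origin under its centre.
- bottle: Bystander: white bottle, 68 mm across, 160 mm high; origin under its centre.
Mind the look-alikes: they are no part of the job. What is shaped like the pallet but pink is not meant.

How it is judged:
By the outcome, as a careful person would: the job done as asked, in the order asked, and still so for the second after the job is handed in, with the robot touching nothing.
It also fails if it takes over 72 s, if anything falls off the work surface, if the arm or the gripper's body presses on something with over 40 N, if the wrist force passes 120 N, or if a joint passes its speed limit or range.

ROBOT

A 6-joint arm with a two-finger parallel gripper is mounted at the origin on the work surface. World frame = base frame: x ahead of the robot, y to its left, z up, the work surface at z = 0. Lengths are in mm, angles in rad, forces in N, time in s.
With the tool pointing down it reaches from about 300 to 775 mm from the base axis. Payload 14.6 kg.
Tool frame: the origin (TCP) lies midway between the tips of the shut fingers; the grasp point (between the pads) lies 19 mm behind it (manip.hold_point_z is the distance from the TCP to the grasp point, in mm); z points along the fingers, y is the direction in which the jaws open and shut (so a half turn about z gives the same grasp; the last joint's range is limited). The gripper opens to 94 mm and grips with 3 to 60 N. Pads are 16 mm wide; open, the fingers measure 119 mm over their backs; the gripper's body (75 mm by 177 mm) begins 78 mm behind the grasp point.
Start: joints at [1.137, 0.3, 1.521, -0, 1.321, -0.067], TCP at [197.243, 513.405, 205.446] pointing down, gripper open.
Joint ranges: [-3.03, 3.03], [-0.79, 2.21], [0.23, 2.52], [-1.04, 4.18], [0, 3.07], [-2.55, 2.55]. Speed limits (rad/s): [2.22, 2.22, 2.57, 3.14, 3.14, 3.14].

INTERFACE

Orientations are given as [roll, pitch, yaw] about the fixed x, y, z axes, in that order (R = Rz(yaw) Ry(pitch) Rx(roll)).
In Python, from cell import manip gives the robot as it stands.
- The arm moves only by the shell command python3 -m crank 'ROWS' [OPENING] [FORCE]. ROWS is JSON, a list of rows, each an object with "offset": the shift along the world's x, y, z in m, a list of three; "spin": the turn about the world's z in degrees. In form: [{"offset": [dx, dy, dz], "spin": spin}, ...]. A call has exactly 8 rows; each row is the pose to reach, as a shift and turn from the pose measured when the call began; what a row does not reach only later rows make up. A row lasts 1/12 s, in which the tool goes at most 41.7 mm and 7.16 degrees, less where a joint would pass 70% of its speed; a pose out of reach is approached as far as the arm can. A call with a gripper value outside its range is refused whole. OPENING is the opening, from 0 (shut) to 1 (fully open), set as the call begins (- or left out, the last holds). The fingers move at their own pace and stop on an object; FORCE is the grip in N (left out, the last holds). Time passes only in rows, so rows that repeat a pose let the fingers close, or fill a call up. It gives the time, the measured TCP pose, the force and the opening at its end, in the units of the state.
- manip.read_state(): the state, without advancing time (a new reading comes with each control period).
- manip.camera(name): name is "scene" or "top" or "wrist"; returns a dict with "pixels" (384x512x3 uint8, red, green, blue), "fx", "fy", "cx", "cy" (pixels), "extrinsics" (4x4, takes a point from world to camera coordinates); the wrist camera has in their place "hand_eye" (4x4, takes a point from camera to tool coordinates, whose origin is the TCP and whose axes are the flange's). Camera axes: x right, y down, z forward; pixel columns grow to the right and rows downward; lengths in mm; the calibration is good to about 2 mm. The wrist camera is an equidistant fisheye: a pixel r from the principal point sees the ray r / f radians off the axis. A picture is of the moment at which its call begins: read the wrist's pose just before it. There is no depth.
- manip.sign_off(): hands the job in, once; it reports no verdict.
Trained networks look in a picture, given as the dict that the camera call returned (one of the last four; its "shot" number tells which), for a name from the list of things; names that differ only in an ending like _2 or _b are one class to them, and where a whole thing is asked for, a point or a joint stands for the part that bears it (a point fixed in the world has none). Each returns a list of dicts, best first, with "conf" (0 to 1); they miss things now and then, are a little off and sometimes report something else, mostly with a low value. They report only what shows in the picture. A call takes as long as a camera call. They do not tell look-alikes from the thing itself.
- manip.search_frame(picture, name): "location" ([x, y, z] in mm, in world coordinates, good to about 4 mm: the middle of the surface that is visible of it).
- manip.masks_of(picture, name): "mask" (384x512 bool, what is visible of it).
The state is a dict: "clock": time; "joints": joint angles; "qd": joint speeds; "effort": joint torques, N m; "eef_pos": TCP position; "eef_rot": TCP orientation; "wrist_force": force on the tool from outside, world axes, zero at the start; "moment": the same for the moment, N m; "finger_gap": finger opening in mm.
Only numpy, scipy, OpenCV 4.12 (cv2) and the standard library are available. Lean on these libraries where they do the work, as an engineer would, in place of code of your own. Each camera call takes 0.05 s, during which the arm holds its last target. There are 200 camera calls.

## Working session

There is one attempt and no reset: what is moved stays moved. The work goes in short steps, Python scripts to look and compute and a shell command to move; the robot and the scene stay as the last step left them, time stands still between calls to the robot, and variables do not carry over. Pictures are saved under pics/ and viewed, about 8 in all and at most 12, crops included, and the job is handed in when it is done.

```bash
ls; mkdir -p pics
cat > h.py <<'E'
import numpy as np, cv2
from cell import manip
from scipy.spatial.transform import Rotation as R
def proj(P,c):
    E=np.array(c["extrinsics"]);q=E[:3,:3]@np.asarray(P,float)+E[:3,3]
    return np.array([c["fx"]*q[0]/q[2]+c["cx"],c["fy"]*q[1]/q[2]+c["cy"]])
def ray(c,u,v,st=None):
    if "hand_eye" in c:
        x=np.array([(u-c["cx"])/c["fx"],(v-c["cy"])/c["fy"]]);t=np.linalg.norm(x)+1e-12
        d=np.r_[x/t*np.sin(t),np.cos(t)]
        H=np.array(c["hand_eye"]);Rt=R.from_euler('xyz',st["eef_rot"]).as_matrix()
        return Rt@H[:3,3]+np.array(st["eef_pos"]),Rt@H[:3,:3]@d
    E=np.array(c["extrinsics"]);d=np.array([(u-c["cx"])/c["fx"],(v-c["cy"])/c["fy"],1])
    return -E[:3,:3].T@E[:3,3],E[:3,:3].T@d
def onz(c,u,v,z,st=None):
    o,d=ray(c,u,v,st);return o+d*(z-o[2])/d[2]
def tri(rays):
    A=np.zeros((3,3));b=np.zeros(3)
    for o,d in rays:
        d=d/np.linalg.norm(d);M=np.eye(3)-np.outer(d,d);A+=M;b+=M@o
    return np.linalg.solve(A,b)
def save(n,img,crop=None,s=1):
    if crop: img=img[crop[1]:crop[3],crop[0]:crop[2]]
    cv2.imwrite("pics/"+n,cv2.resize(img[:,:,::-1].copy(),None,fx=s,fy=s,interpolation=cv2.INTER_CUBIC))
E
python3 - <<'E'
from h import *
print(manip.read_state(),manip.hold_point_z)
a=manip.camera("scene");b=manip.camera("top")
np.set_printoptions(precision=1,suppress=True)
for c,n in((a,"scene"),(b,"top")):
    for t in("pallet","pallet_handle","dock","catch","catch_nose","stop","vee_fixture","dock_entry","dock_mouth"):
        for r in manip.search_frame(c,t)[:3]: print(n,t,np.array(r["location"]),round(r["conf"],2),proj(r["location"],c))
save("a.png",np.vstack([a["pixels"],b["pixels"]]),s=0.78)
save("scene.png",a["pixels"],s=1.5);save("top.png",b["pixels"],s=1.5)
E
```

```text
pics
{'clock': 0.0, 'joints': array([ 1.13738429e+00,  3.00501447e-01,  1.52158073e+00,  3.20767407e-06,
        1.32070998e+00, -6.66195545e-02]), 'qd': array([-4.56659126e-04, -2.99156619e-04,  4.94938142e-04, -5.55360279e-04,
        1.34211125e-03, -2.38530627e-05]), 'effort': array([-2.81206761e-03, -5.31792963e+01, -3.52740705e+01,  7.06576556e-02,
        2.44012027e-02, -7.07105005e-05]), 'eef_pos': array([197.14268162, 513.16864658, 204.86983862]), 'eef_rot': array([-3.14039602e+00, -8.29514504e-05,  2.77479932e+00]), 'wrist_force': array([0.05040801, 1.11090117, 0.08367682]), 'moment': array([-0.02588579, -0.03115267,  0.00010889]), 'finger_gap': 94.23203906621487} 18.8
scene pallet [ 497.9 -227.3    8.5] 0.69 [196.4 223.3]
scene pallet [ 200.3 -329.5   16.2] 0.69 [133.3 152.1]
scene pallet [ 347.2 -254.6   11. ] 0.63 [171.5 183. ]
scene pallet_handle [ 497.9 -225.8   12. ] 0.93 [196.8 222.4]
scene pallet_handle [ 199.1 -328.7   12.4] 0.81 [133.8 152.6]
scene pallet_handle [ 345.6 -253.9   15. ] 0.72 [171.4 181.6]
scene dock [521.5 102.9  10.5] 0.91 [316.1 192.1]
scene dock
[... 804 characters left out ...]

top pallet_handle [ 338.5 -245.3   13.7] 0.83 [319.2 233.7]
top pallet_handle [ 489.3 -219.2   12. ] 0.69 [308.7 184.5]
top pallet_handle [ 638.6 -229.9   12. ] 0.63 [310.3 136.6]
top dock [515.7 110.2  13.3] 0.81 [201.1 178.6]
top dock [548.1 266.9  38.1] 0.59 [147.6 168.2]
top catch [544.1  94.6  40.3] 0.68 [204.9 168. ]
top stop [544.7 266.9  40.1] 0.61 [147.4 169.2]
top stop [ 358.4 -435.4   25.8] 0.3 [382.6 225.5]
top vee_fixture [ 639.5 -231.     9. ] 0.61 [310.5 136.5]
top dock_entry [513.  111.3  10.1] 0.77 [200.8 179.6]
top dock_mouth [514.2 110.3  11.2] 0.93 [201.1 179.2]
top dock_mouth [ 638.2 -231.6   12.5] 0.57 [310.9 136.7]
top dock_mouth [543.8  97.4  40.8] 0.53 [204.  168.1]
```

View pics/scene.png

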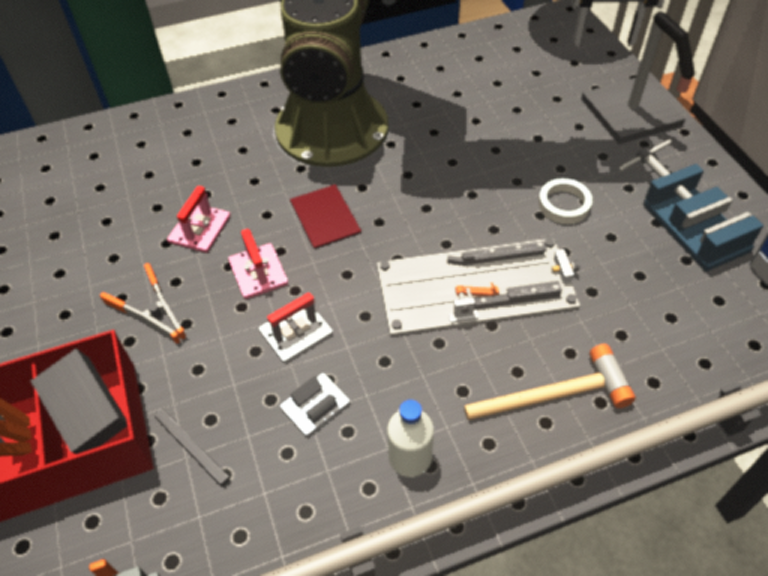

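View pics/top.png

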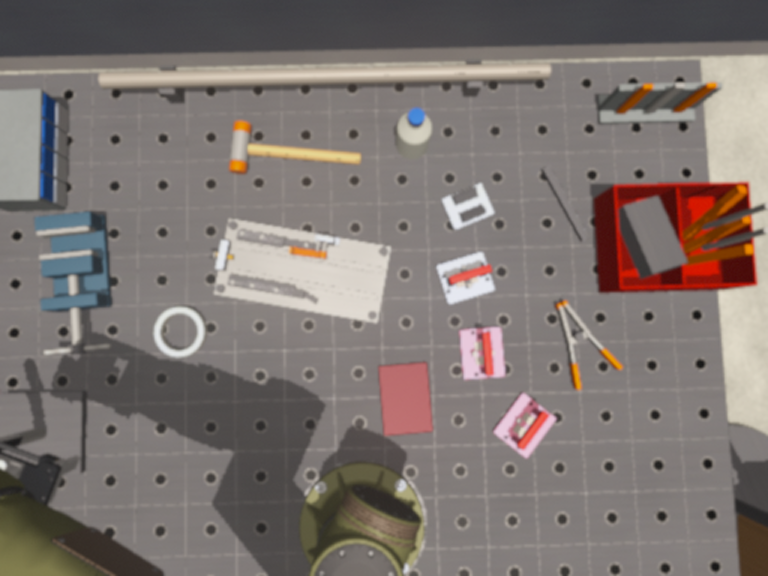

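Candidates with a handle, in pixels of the enlarged top view: silver with a red handle (466,277), pink (482,352) and pink (525,425). The bare vee plate is at (467,205). The silver one with a red handle is the pallet meant, at about (489,-221) in the world. The dock's middle is at (303,268), with +x to image left (world +y), the stop at (222,255) and the catch at (308,252). I'll move to a viewing pose between pallet and dock.

```bash
python3 -m crank '[{"offset":[0.02,-0.03,0.03],"spin":-7},{"offset":[0.04,-0.065,0.045],"spin":-14},{"offset":[0.06,-0.1,0.06],"spin":-21},{"offset":[0.08,-0.135,0.075],"spin":-28},{"offset":[0.1,-0.17,0.09],"spin":-35},{"offset":[0.12,-0.205,0.105],"spin":-42},{"offset":[0.14,-0.24,0.115],"spin":-49},{"offset":[0.16,-0.275,0.125],"spin":-53}]' 1 10
python3 -m crank '[{"offset":[0.02,-0.035,0],"spin":0},{"offset":[0.04,-0.07,0],"spin":0},{"offset":[0.06,-0.105,0],"spin":0},{"offset":[0.08,-0.14,0],"spin":0},{"offset":[0.1,-0.175,0],"spin":0},{"offset":[0.12,-0.21,0],"spin":0},{"offset":[0.13,-0.235,0],"spin":0},{"offset":[0.13,-0.235,0],"spin":0}]'
python3 - <<'E'
from h import *
st=manip.read_state();c=manip.camera("wrist")
print(st["eef_pos"],st["eef_rot"],c["fx"],c["cx"],c["cy"],np.round(c["hand_eye"],2))
for t in("pallet","pallet_handle","dock","catch","catch_nose","stop"):
    for r in manip.search_frame(c,t)[:2]: print(t,np.round(r["location"],1),round(r["conf"],2))
save("w1.png",c["pixels"],s=1.5)
E
```

```text
clock: 1.67
eef_pos: [352.2, 246.2, 328.7]
eef_rot: [3.14, -0.0, 1.843]
wrist_force: [0.7, 0.0, 0.2]
finger_gap: 94.1
clock: 2.33
eef_pos: [483.3, 7.4, 328.0]
eef_rot: [3.142, 0.0, 1.839]
wrist_force: [0.0, 0.3, 0.2]
finger_gap: 94.1
[483.34799453   7.42446736 328.03602134] [3.14158852e+00 2.00043572e-05 1.83933190e+00] 297.3186396354542 254.88666764073722 194.48898224204876 [[ 0.0000e+00 -9.6000e-01 -2.9000e-01  8.4830e+01]
 [ 1.0000e+00  0.0000e+00  0.0000e+00 -5.0000e-02]
 [-0.0000e+00 -2.9000e-01  9.6000e-01 -1.7862e+02]
 [ 0.0000e+00  0.0000e+00  0.0000e+00  1.0000e+00]]
pallet [ 487.6 -209.2    9.5] 0.9
pallet [ 183.5 -303.8   13.7] 0.64
pallet_handle [ 185.  -297.1   14.4] 0.92
pallet_handle [ 304.  -240.2   14.3] 0.8
catch [540.6  90.6  40.2] 0.77
catch [ 381.7 -445.1   27.5] 0.6
catch_nose [544.2  93.9  40.1] 0.97
stop [544.3 262.5  36.6] 0.83
stop [ 754.4 -100.5   78.3] 0.69
```

View pics/w1.png

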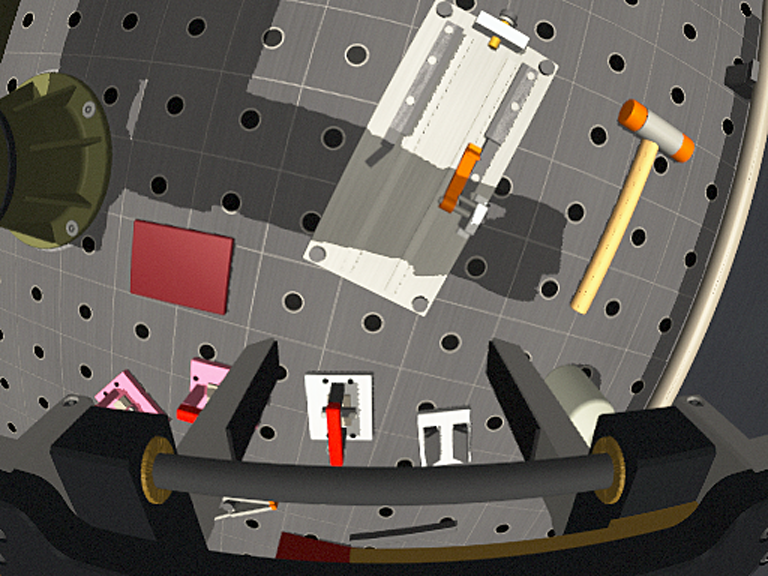

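The wrist view shows the silver pallet at (338,408) with a red handle, the vee plate at (443,437), and the pink look-alikes at (205,390) and (125,400). The dock's open front is at (365,285), the catch at (462,178) and the brass screw at (495,42). Next I'll fit the dock's pose and move to a second view for the pallet.

```bash
cat >> h.py <<'E'
def fitrect(c,name,near,z,st=None):
    best=None
    for m in manip.masks_of(c,name):
        ys,xs=np.nonzero(m["mask"])
        if len(xs)<30: continue
        p=onz(c,xs.mean(),ys.mean(),z,st)
        if np.linalg.norm(p[:2]-near)<100:
            best=m;break
    if best is None: return None
    cs,_=cv2.findContours(best["mask"].astype(np.uint8),cv2.RETR_EXTERNAL,cv2.CHAIN_APPROX_NONE)
    k=max(cs,key=cv2.contourArea)[:,0,:]
    P=np.array([onz(c,u,v,z,st)[:2] for u,v in k],np.float32)
    return best["conf"],cv2.minAreaRect(P),P
E
python3 - <<'E'
from h import *
st=manip.read_state();c=manip.camera("wrist");t=manip.camera("top");s=manip.camera("scene")
for n,cc in(("wrist",c),("top",t),("scene",s)):
    r=fitrect(cc,"dock",[520,110],12,st)
    if r:
        print(n,r[0],r[1],np.round(cv2.boxPoints(r[1]),1).tolist())
    r=fitrect(cc,"stop",[548,262],38,st)
    if r: print(" stop",r[:2])
cv2.imwrite("pics/w1raw.png",c["pixels"][:,:,::-1])
save("w2.png",c["pixels"],(190,0,390,220),3)
E
```

```text
wrist 0.72 ((518.089111328125, 122.48494720458984), (366.5589294433594, 167.4318389892578), 78.49337768554688) [[399.5, -40.400001525878906], [563.5999755859375, -73.80000305175781], [636.7000122070312, 285.3999938964844], [472.6000061035156, 318.79998779296875]]
top 0.66 ((537.2594604492188, 245.6034698486328), (104.42154693603516, 166.26318359375), 87.67366027832031) [[452.1000061035156, 196.8000030517578], [618.2000122070312, 190.10000610351562], [622.4000244140625, 294.3999938964844], [456.29998779296875, 301.1000061035156]]
 stop (0.73, ((544.91064453125, 264.872314453125), (52.16097640991211, 58.124732971191406), 40.744266510009766))
scene 0.78 ((517.5291748046875, 120.28041076660156), (367.9103088378906, 169.86138916015625), 77.7851333618164) [[395.6000061035156, -41.5], [561.5999755859375, -77.5], [639.5, 282.1000061035156], [473.3999938964844, 318.0]]
 stop (0.69, ((553.880126953125, 262.61871337890625), (42.539695739746094, 72.49020385742188), 60.58549880981445))
```

```bash
python3 -m crank '[{"offset":[0.005,-0.04,-0.005],"spin":0},{"offset":[0.01,-0.08,-0.01],"spin":0},{"offset":[0.015,-0.12,-0.02],"spin":0},{"offset":[0.02,-0.16,-0.03],"spin":0},{"offset":[0.025,-0.2,-0.04],"spin":0},{"offset":[0.03,-0.24,-0.05],"spin":0},{"offset":[0.035,-0.28,-0.06],"spin":0},{"offset":[0.04,-0.32,-0.07],"spin":0}]'
python3 -m crank '[{"offset":[0.005,-0.03,0],"spin":0},{"offset":[0.005,-0.03,0],"spin":0},{"offset":[0.005,-0.03,0],"spin":0},{"offset":[0.005,-0.03,0],"spin":0},{"offset":[0.005,-0.03,0],"spin":0},{"offset":[0.005,-0.03,0],"spin":0},{"offset":[0.005,-0.03,0],"spin":0},{"offset":[0.005,-0.03,0],"spin":0}]'
python3 - <<'E'
from h import *
st=manip.read_state();c=manip.camera("wrist");t=manip.camera("top")
print(st["eef_pos"],st["eef_rot"])
for q in("pallet","pallet_handle"):
    for r in manip.search_frame(c,q)[:3]: print(q,np.round(r["location"],1),round(r["conf"],2))
for n,cc in(("wrist",c),("top",t)):
    print(n,(fitrect(cc,"pallet",[489,-221],12,st) or [0,0])[:2],(fitrect(cc,"pallet_handle",[489,-221],80,st) or [0,0])[:2])
save("w3.png",c["pixels"],s=1.5)
E
```

```text
clock: 3.8
eef_pos: [522.0, -310.8, 258.2]
eef_rot: [3.14, -0.0, 1.843]
wrist_force: [0.3, 0.8, 0.1]
finger_gap: 93.8
clock: 4.47
eef_pos: [527.2, -340.2, 258.6]
eef_rot: [3.14, 0.0, 1.844]
wrist_force: [0.9, -0.3, -0.6]
finger_gap: 94.3
[ 527.15575176 -340.20194837  258.58683764] [3.13995263e+00 1.17759155e-04 1.84401287e+00]
pallet [ 198.4 -324.2   20. ] 0.89
pallet [ 489.6 -224.6   10.6] 0.85
pallet [ 342.1 -251.7   13.9] 0.77
pallet_handle [ 488.2 -225.8    9.1] 0.77
pallet_handle [ 202.2 -322.1   17.6] 0.7
pallet_handle [ 339.4 -253.1   15. ] 0.56
wrist (0.63, ((488.01422119140625, -220.5865478515625), (83.66740417480469, 104.4466552734375), 15.3882474899292)) (0.91, ((489.9864196777344, -227.4495849609375), (70.97837829589844, 89.0266342163086), 15.914693832397461))
top (0.8, ((489.81536865234375, -224.74993896484375), (86.43020629882812, 107.3605728149414), 16.443260192871094)) (0.69, ((484.3345031738281, -212.72572326660156), (83.33975219726562, 101.86514282226562), 15.193680763244629))
```

View pics/w3.png

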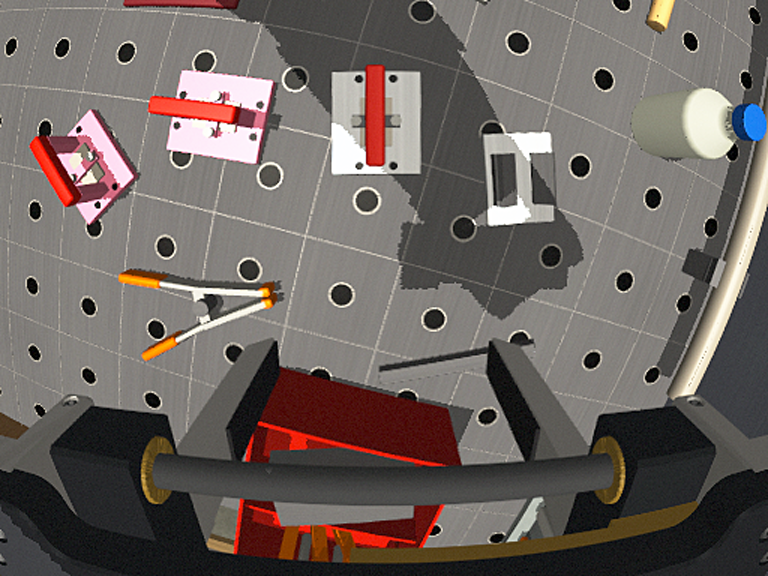

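View pics/w2.png

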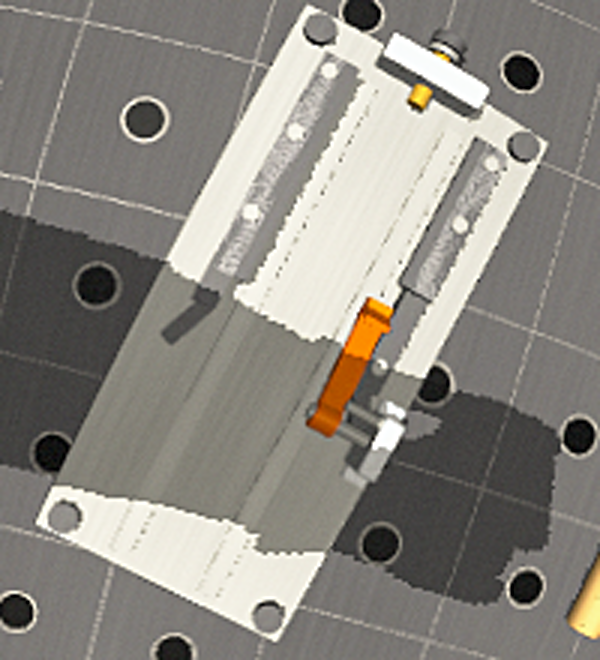

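The silver pallet is at (376,122) in this view, with its red handle's centre at about (374,116); it is upright and undisturbed. This enlarged view confirms it is silver and not pink. In the crop the dock corners are at (36,522), (280,640), (548,147) and (307,5), and the brass screw tip is at (418,97).

Run:
```python
from h import *
from scipy.optimize import least_squares
np.set_printoptions(precision=2,suppress=True)
st=manip.read_state();c=manip.camera("wrist");t=manip.camera("top");sc=manip.camera("scene")
s1=dict(eef_pos=[483.348,7.4245,328.036],eef_rot=[3.14159,0,1.83933])
# dock corners
L=np.array([[-170,80],[-170,-80],[170,-80],[170,80]],float)
W=[(202,174),(283.3,213.3),(372.7,49),(292.3,1.7)]
T=np.array([(378,322),(391,246),(231,220),(214,293)])/1.5
def fit(D,z):
    f=lambda p:((np.c_[np.cos(p[2])*L[:,0]-np.sin(p[2])*L[:,1]+p[0],np.sin(p[2])*L[:,0]+np.cos(p[2])*L[:,1]+p[1]])-D).ravel()
    r=least_squares(f,[520,110,1.4]);return r.x,np.degrees(r.x[2]),r.fun
for z in(12,):
    print("wrist",*fit(np.array([onz(c,u,v,z,s1)[:2] for u,v in W]),z))
    print("top",*fit(np.array([onz(t,u,v,z)[:2] for u,v in T]),z))
# pallet
print("plate corners",[onz(c,u/1.5,v/1.5,12,st)[:2] for u,v in((332,72),(421,71),(420,174),(332,174))], np.mean([onz(c,u/1.5,v/1.5,12,st)[:2] for u,v in((332,72),(421,71),(420,174),(332,174))],0))
# red handle via colour in three cameras
def red(cc,box):
    I=cc["pixels"].astype(int);m=(I[:,:,0]>110)&(I[:,:,1]<70)&(I[:,:,2]<70)
    k=np.zeros_like(m);k[box[1]:box[3],box[0]:box[2]]=1;m&=k
    n,l,S,C=cv2.connectedComponentsWithStats(m.astype(np.uint8));i=1+S[1:,4].argmax();print(S[i],C[i]);return C[i],np.argwhere(l==i)[:,::-1]
cw,pw=red(c,(225,35,275,120));ct,_=red(t,(285,165,335,205));cs,_=red(sc,(170,190,225,240))
cw0=cv2.imread("pics/w1raw.png")[:,:,::-1];cw1,_=red(dict(pixels=cw0),(205,250,245,315))
R1=[ray(c,*cw,st),ray(c,*cw1,s1)];R2=[ray(t,*ct),ray(sc,*cs)]
print("tri wrist",tri(R1),"ts",tri(R2),"all",tri(R1+R2),"w+t",tri([R1[0]]+R2))
for z in(80,71):
    P=np.array([onz(c,u,v,z,st)[:2] for u,v in pw],np.float32);print(z,cv2.minAreaRect(P),onz(t,*ct,z)[:2],onz(sc,*cs,z)[:2])
```

```text
wrist [515.12 103.84   1.36] 78.19195158838284 [-1.14 -2.51 -0.24 -3.58  1.65  3.52 -0.27  2.56]
top [511.36 106.57   1.37] 78.69659921014338 [-1.79 -1.42 -0.02 -2.17  4.46  3.6  -2.65 -0.01]
plate corners [array([ 435.94, -188.35]), array([ 515.99, -165.28]), array([ 542.22, -261.33]), array([ 462.08, -283.52])] [ 489.05 -224.62]
[244  43  13  67 866] [250.01  75.96]
[299 178  28  11  98] [312.82 182.91]
[179 195  31  22 228] [194.36 205.23]
[216 274  12  37 330] [222.01 291.8 ]
tri wrist [ 488.05 -224.05   75.85] ts [ 487.54 -221.97   73.59] all [ 488.   -222.92   75.37] w+t [ 487.93 -222.57   73.44]
80 ((488.742919921875, -223.95303344726562), (14.199649810791016, 80.47341918945312), 15.565900802612305) [ 486.73 -221.48] [ 492.37 -221.96]
71 ((488.3602294921875, -223.0623779296875), (14.557838439941406, 82.50337219238281), 15.565905570983887) [ 487.68 -222.9 ] [ 485.87 -221.25]
```

```bash
python3 -m crank '[{"offset":[-0.01,0.03,-0.02],"spin":0},{"offset":[-0.02,0.06,-0.04],"spin":0},{"offset":[-0.03,0.09,-0.06],"spin":0},{"offset":[-0.039,0.117,-0.085],"spin":0},{"offset":[-0.039,0.117,-0.11],"spin":0},{"offset":[-0.039,0.117,-0.135],"spin":0},{"offset":[-0.039,0.117,-0.145],"spin":0},{"offset":[-0.039,0.117,-0.145],"spin":0}]'
python3 - <<'E'
from h import *
st=manip.read_state();c=manip.camera("wrist");print(st["eef_pos"],st["eef_rot"])
I=c["pixels"].astype(int);m=((I[:,:,0]>110)&(I[:,:,1]<70)&(I[:,:,2]<70)).astype(np.uint8)
n,l,S,C=cv2.connectedComponentsWithStats(m)
for i in range(1,n):
    if S[i,4]>150:
        p=np.argwhere(l==i)[:,::-1]
        for z in(80,71): print(S[i],cv2.minAreaRect(np.array([onz(c,u,v,z,st)[:2] for u,v in p],np.float32)))
save("w4.png",c["pixels"],s=1.2)
E
```

```text
clock: 5.68
eef_pos: [487.2, -223.5, 111.3]
eef_rot: [-3.14, -0.003, 1.843]
wrist_force: [-0.6, 0.1, -0.2]
finger_gap: 93.8
[ 487.16494496 -223.48963062  111.29903486] [-3.14028269e+00 -2.76612452e-03  1.84301627e+00]
[  23    0   97   73 3272] ((303.5647277832031, -112.19277954101562), (102.25483703613281, 61.240108489990234), 3.020918369293213)
[  23    0   97   73 3272] ((296.6654968261719, -110.90721130371094), (106.63407897949219, 63.86280059814453), 3.0209038257598877)
[ 246  168   22  100 1978] ((488.3069152832031, -222.620361328125), (15.440425872802734, 81.53181457519531), 15.655322074890137)
[ 246  168   22  100 1978] ((489.31951904296875, -226.06394958496094), (16.10171127319336, 85.02350616455078), 15.655332565307617)
[  40  185   79   36 1230] ((336.8284606933594, -250.63658142089844), (84.16032409667969, 16.21914291381836), 2.723048686981201)
[  40  185   79   36 1230] ((331.3538513183594, -255.28001403808594), (87.76459503173828, 16.913768768310547), 2.7230615615844727)
```

View pics/w4.png

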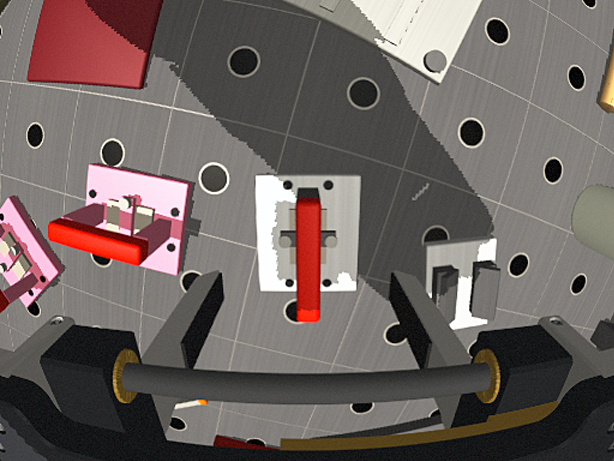

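The handle (red, at (308,258)) sits centred between the jaws and aligned. The pink one is at (98,243), well clear. I'll descend and grip.

```bash
python3 -m crank '[{"offset":[0.001,0.001,-0.015],"spin":0},{"offset":[0.001,0.001,-0.03],"spin":0},{"offset":[0.001,0.001,-0.042],"spin":0},{"offset":[0.001,0.001,-0.05],"spin":0},{"offset":[0.001,0.001,-0.056],"spin":0},{"offset":[0.001,0.001,-0.058],"spin":0},{"offset":[0.001,0.001,-0.058],"spin":0},{"offset":[0.001,0.001,-0.058],"spin":0}]'
python3 -m crank '[{"offset":[0,0,0],"spin":0},{"offset":[0,0,0],"spin":0},{"offset":[0,0,0],"spin":0},{"offset":[0,0,0],"spin":0},{"offset":[0,0,0],"spin":0},{"offset":[0,0,0],"spin":0},{"offset":[0,0,0],"spin":0},{"offset":[0,0,0],"spin":0}]' 0 35
python3 -m crank '[{"offset":[0,0,0],"spin":0},{"offset":[0,0,0.002],"spin":0},{"offset":[0,0,0.006],"spin":0},{"offset":[0,0,0.012],"spin":0},{"offset":[0,0,0.02],"spin":0},{"offset":[0,0,0.03],"spin":0},{"offset":[0,0,0.03],"spin":0},{"offset":[0,0,0.03],"spin":0}]'
```

```text
clock: 6.4
eef_pos: [489.2, -223.2, 55.6]
eef_rot: [3.141, -0.001, 1.843]
wrist_force: [-0.3, 0.5, 0.3]
finger_gap: 94.0
clock: 7.07
eef_pos: [489.2, -223.1, 55.6]
eef_rot: [3.141, -0.001, 1.843]
wrist_force: [0.4, 0.7, -0.1]
finger_gap: 44.1
clock: 7.73
eef_pos: [489.3, -223.2, 86.1]
eef_rot: [3.14, -0.0, 1.843]
wrist_force: [-0.1, 0.7, -5.9]
finger_gap: 15.6
```

The fingers only finished closing during the lift, so the grip may be too high. I'll lower it back and re-grip properly.

```bash
python3 -m crank '[{"offset":[0,0,-0.002],"spin":0},{"offset":[0,0,-0.004],"spin":0},{"offset":[0,0,-0.006],"spin":0},{"offset":[0,0,-0.008],"spin":0},{"offset":[0,0,-0.01],"spin":0},{"offset":[0,0,-0.01],"spin":0},{"offset":[0,0,-0.01],"spin":0},{"offset":[0,0,-0.01],"spin":0}]'
python3 - <<'E'
from h import *
st=manip.read_state();c=manip.camera("wrist");print(st["eef_pos"],st["wrist_force"])
save("w5.png",c["pixels"],(130,100,400,340),2.2)
E
```

```text
clock: 8.4
eef_pos: [489.4, -223.2, 76.1]
eef_rot: [3.14, -0.0, 1.843]
wrist_force: [0.1, -0.2, -6.1]
finger_gap: 15.5
[ 489.37154005 -223.24424986   76.12713755] [ 0.12442565 -0.24392346 -6.12228167]
```

View pics/w5.png

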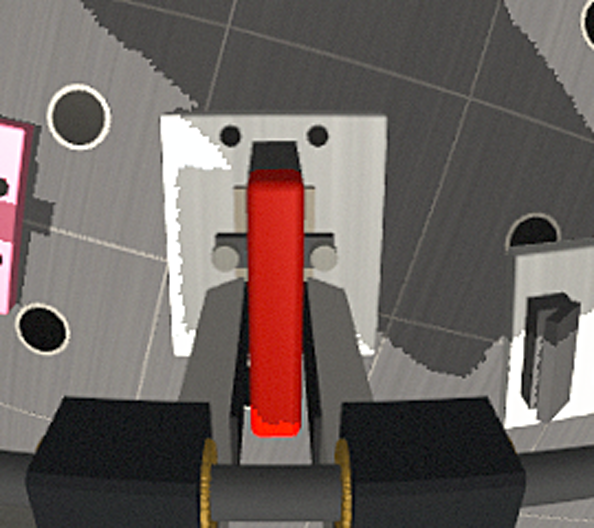

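The pallet is held straight: its handle is upright at (275,290) and its plate square to the jaws. Now I'll lower it until it touches.

```bash
python3 -m crank '[{"offset":[0,0,-0.001],"spin":0},{"offset":[0,0,-0.002],"spin":0},{"offset":[0,0,-0.003],"spin":0},{"offset":[0,0,-0.004],"spin":0},{"offset":[0,0,-0.005],"spin":0},{"offset":[0,0,-0.006],"spin":0},{"offset":[0,0,-0.006],"spin":0},{"offset":[0,0,-0.006],"spin":0}]'
python3 -m crank '[{"offset":[0,0,-0.001],"spin":0},{"offset":[0,0,-0.001],"spin":0},{"offset":[0,0,-0.002],"spin":0},{"offset":[0,0,-0.002],"spin":0},{"offset":[0,0,-0.003],"spin":0},{"offset":[0,0,-0.003],"spin":0},{"offset":[0,0,-0.003],"spin":0},{"offset":[0,0,-0.003],"spin":0}]'
```

```text
clock: 9.12
eef_pos: [489.4, -223.3, 70.1]
eef_rot: [3.14, -0.0, 1.843]
wrist_force: [-0.2, -0.6, -6.4]
finger_gap: 15.5
clock: 9.78
eef_pos: [489.3, -223.5, 68.9]
eef_rot: [3.14, 0.001, 1.843]
wrist_force: [-12.0, 2.2, 17.3]
finger_gap: 15.5
```

```bash
python3 -m crank '[{"offset":[0,0,0.001],"spin":0},{"offset":[0,0,0.001],"spin":0},{"offset":[0,0,0.001],"spin":0},{"offset":[0,0,0.001],"spin":0},{"offset":[0,0,-0.004],"spin":0},{"offset":[0,0,-0.01],"spin":0},{"offset":[0,0,-0.015],"spin":0},{"offset":[0,0,-0.0155],"spin":0}]' 0.35
python3 -m crank '[{"offset":[0,0,0],"spin":0},{"offset":[0,0,0],"spin":0},{"offset":[0,0,0],"spin":0},{"offset":[0,0,0],"spin":0},{"offset":[0,0,0],"spin":0},{"offset":[0,0,0],"spin":0},{"offset":[0,0,0],"spin":0},{"offset":[0,0,0],"spin":0}]' 0 35
```

```text
clock: 10.45
eef_pos: [488.7, -223.2, 51.9]
eef_rot: [3.141, -0.001, 1.843]
wrist_force: [-0.2, -0.0, 0.4]
finger_gap: 32.8
clock: 11.12
eef_pos: [488.7, -223.2, 51.9]
eef_rot: [3.141, -0.001, 1.843]
wrist_force: [2.1, 0.5, -2.8]
finger_gap: 16.3
```

```bash
python3 -m crank '[{"offset":[0,0,0.004],"spin":0},{"offset":[0,0,0.015],"spin":0},{"offset":[0,0,0.035],"spin":0},{"offset":[0,0,0.06],"spin":0},{"offset":[0,0.02,0.075],"spin":-5},{"offset":[0,0.045,0.08],"spin":-10},{"offset":[0,0.075,0.08],"spin":-15},{"offset":[-0.002,0.1,0.08],"spin":-20}]'
python3 -m crank '[{"offset":[0,0.025,0],"spin":-3},{"offset":[-0.001,0.045,0],"spin":-5},{"offset":[-0.002,0.06,0],"spin":-7},{"offset":[-0.003,0.07,0],"spin":-7},{"offset":[-0.003,0.07,0],"spin":-7},{"offset":[-0.003,0.07,0],"spin":-7},{"offset":[-0.003,0.07,0],"spin":-7},{"offset":[-0.003,0.07,0],"spin":-7}]'
python3 - <<'E'
from h import *
import json
st=manip.read_state();c=manip.camera("wrist");print(st["eef_pos"],st["eef_rot"],st["wrist_force"])
cv2.imwrite("pics/w6raw.png",c["pixels"][:,:,::-1])
json.dump(dict(eef_pos=list(st["eef_pos"]),eef_rot=list(st["eef_rot"])),open("s6.json","w"))
save("w6.png",c["pixels"],(120,0,380,250),2.4)
E
```

```text
clock: 11.78
eef_pos: [486.6, -121.9, 133.1]
eef_rot: [3.141, -0.001, 1.489]
wrist_force: [1.3, -0.3, -7.4]
finger_gap: 15.6
clock: 12.45
eef_pos: [483.6, -52.6, 133.1]
eef_rot: [3.141, -0.0, 1.367]
wrist_force: [0.3, -0.1, -6.8]
finger_gap: 15.8
[483.59983259 -52.60878052 133.1288719 ] [ 3.14059655e+00 -4.67422854e-04  1.36652970e+00] [ 0.29708255 -0.09736654 -6.79507899]
```

View pics/w6.png

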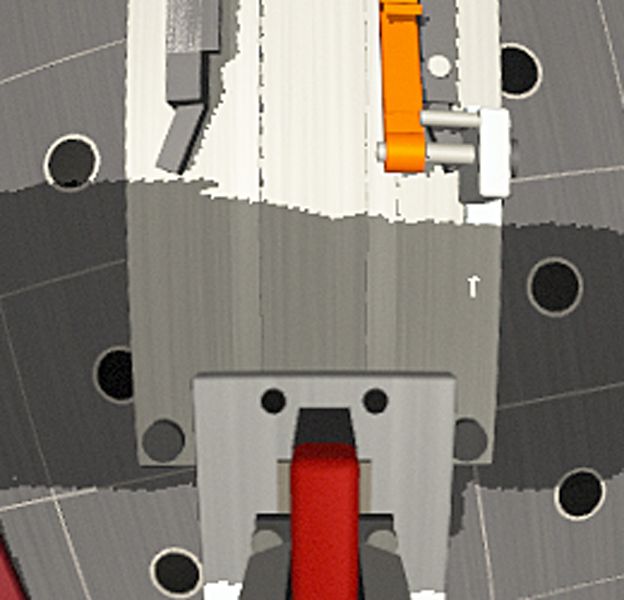

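The held pallet is level, with its front edge from (193,376) to (456,378). The dock front corners are at (141,466) and (493,462), the lead-in at (185,140), and the catch is down at (403,90). I'll work out the dock pose relative to the pallet from the edges.

Run:
```python
from h import *
import json
np.set_printoptions(precision=2,suppress=True)
st=json.load(open("s6.json"));c=manip.camera("wrist")
g=cv2.cvtColor(c["pixels"],cv2.COLOR_RGB2GRAY).astype(float)
g=cv2.GaussianBlur(g,(1,5),0)
gx=np.gradient(g,axis=1)
def scan(pts,z,sgn):
    out=[]
    (x0,y0),(x1,y1),(x2,y2)=[(120+a/2.4,b/2.4) for a,b in pts]
    q=np.polyfit([y0,y1,y2],[x0,x1,x2],2)
    for y in np.arange(int(min(y0,y2)),int(max(y0,y2)),2):
        e=np.polyval(q,y);xs=np.arange(int(round(e))-3,int(round(e))+4)
        w=np.clip(sgn*gx[y,xs],0,None)
        if w.max()<4: continue
        k=w.argmax();s=slice(max(k-1,0),k+2)
        out.append(onz(c,(xs[s]*w[s]).sum()/w[s].sum(),y,z,st)[:2])
    return np.array(out)
def line(P):
    P=P.copy()
    for _ in range(4):
        v=cv2.fitLine(P.astype(np.float32),cv2.DIST_HUBER,0,.01,.01).ravel();n=np.array([-v[1],v[0]]);r=(P-v[2:])@n
        P=P[abs(r)<max(1.2,2*r.std())]
    d=v[:2]*np.sign(v[1]);return v[2:],d,np.degrees(np.arctan2(d[1],d[0])),r.std(),len(P)
l=line(scan([(128,20),(129,220),(140,455)],12,1));r=line(scan([(501,220),(498,340),(493,450)],12,-1))
print("dock L",l,"\ndock R",r)
zt=st["eef_pos"][2]-51.9+12
pl=line(scan([(193,385),(197,450),(202,530)],zt,1));pr=line(scan([(456,385),(453,450),(449,530)],zt,-1))
print("pal L",pl,"\npal R",pr)
d=l[1]+r[1];d/=np.linalg.norm(d);n=np.array([-d[1],d[0]])
tc=np.array(st["eef_pos"][:2])
lat=lambda p:(p-tc)@n
ref=lambda L:L[0]
cd=(lat(l[0])+lat(r[0]))/2;
print("yaw avg",np.degrees(np.arctan2(d[1],d[0])),"width",lat(l[0])-lat(r[0]),"dock axis lat rel TCP",cd,"tool yaw",np.degrees(st["eef_rot"][2]))
print("pallet lat",lat(pl[0]),lat(pr[0]))
for u,v,z,nm in((141,466,12,"dockL"),(493,462,12,"dockR"),(193,376,zt,"palL"),(456,378,zt,"palR")):
    p=onz(c,120+u/2.4,v/2.4,z,st)[:2];print(nm,p,"along",(p-tc)@d,"lat",(p-tc)@n)
for nm,u,v,z in(("runner1",262,100,15),("runner2",370,330,15)):
    p=onz(c,120+u/2.4,v/2.4,z,st)[:2];print(nm,"lat",(p-tc)@n)
```

```text
dock L (array([424.64,  74.82], dtype=float32), array([0.2 , 0.98], dtype=float32), np.float32(78.508064), np.float64(0.17439136766764535), 91) 
dock R (array([568.5 , -11.01], dtype=float32), array([0.2 , 0.98], dtype=float32), np.float32(78.59831), np.float64(0.11409083492407354), 48)
pal L (array([448.73, -19.28], dtype=float32), array([0.2 , 0.98], dtype=float32), np.float32(78.33482), np.float64(0.14028605085742576), 30) 
pal R (array([529.79, -32.19], dtype=float32), array([0.19, 0.98], dtype=float32), np.float32(79.313965), np.float64(0.18403360163940846), 30)
yaw avg 78.55319 width 158.03276949019664 dock axis lat rel TCP 4.059447540982127 tool yaw 78.29638443154681
pallet lat 40.79202528770044 -41.21391373380392
dockL [402.54 -41.33] along -5.029754581825988 lat 81.68719604489745
dockR [557.15 -71.47] along -3.8896040310991973 lat -75.83478220012549
palL [453.49   3.1 ] along 48.6249079288037 lat 40.56649692819828
palR [534.04 -14.22] along 47.63231834604956 lat -41.81869084193997
runner1 lat 24.330561004247805
runner2 lat -19.74546958016577
```

```bash
python3 -m crank '[{"offset":[0.001,0.012,0],"spin":0.1},{"offset":[0.003,0.028,0],"spin":0.2},{"offset":[0.005,0.044,-0.005],"spin":0.2},{"offset":[0.0065,0.053,-0.015],"spin":0.2},{"offset":[0.0072,0.0567,-0.03],"spin":0.2},{"offset":[0.0072,0.0567,-0.045],"spin":0.2},{"offset":[0.0072,0.0567,-0.055],"spin":0.2},{"offset":[0.0072,0.0567,-0.057],"spin":0.2}]'
python3 - <<'E'
from h import *
import json
st=manip.read_state();c=manip.camera("wrist");print(st["eef_pos"],st["eef_rot"],st["wrist_force"])
cv2.imwrite("pics/w7raw.png",c["pixels"][:,:,::-1])
json.dump(dict(eef_pos=list(st["eef_pos"]),eef_rot=list(st["eef_rot"])),open("s7.json","w"))
save("w7.png",c["pixels"],(130,0,390,250),2.4)
E
```

```text
clock: 13.22
eef_pos: [489.8, 4.3, 73.9]
eef_rot: [-3.139, -0.0, 1.37]
wrist_force: [0.7, 0.8, -5.9]
finger_gap: 15.4
[489.76504196   4.30843091  73.94978735] [-3.13928861e+00 -6.82660909e-05  1.36985111e+00] [ 0.68887351  0.81037556 -5.93958396]
```

View pics/w7.png

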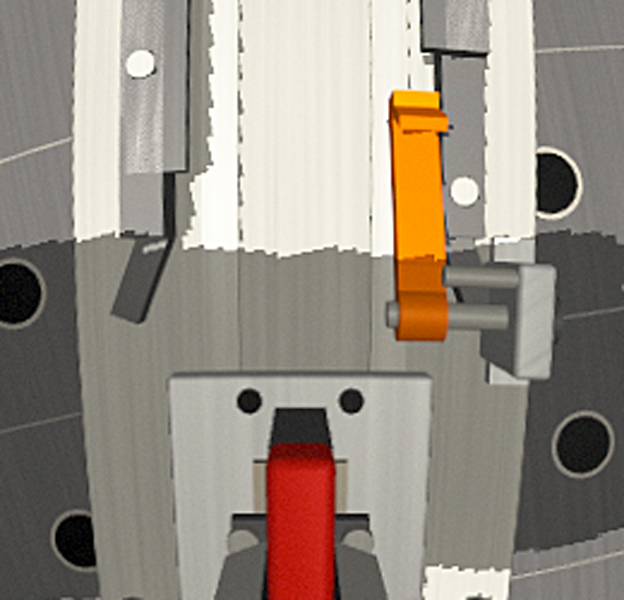

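The pallet's front edge runs from (170,376) to (432,376) and is about to sit behind the catch pivot at (418,318). The lead-in begins at (125,318). I'll recheck the lateral alignment with the edge fit.

```bash
cat > e.py <<'E'
from h import *
import json,sys
np.set_printoptions(precision=2,suppress=True)
def load(c,off,s):
    global C,G,O,S_
    g=cv2.cvtColor(c["pixels"],cv2.COLOR_RGB2GRAY).astype(float);C=c;O=off;S_=s
    G=np.gradient(cv2.GaussianBlur(g,(1,5),0),axis=1)
def scan(pts,z,sgn,st):
    out=[];A=np.array([(O[0]+a/S_,O[1]+b/S_) for a,b in pts]);q=np.polyfit(A[:,1],A[:,0],2)
    for y in np.arange(int(A[:,1].min()),int(A[:,1].max()),2):
        e=int(round(np.polyval(q,y)));xs=np.arange(e-3,e+4);w=np.clip(sgn*G[y,xs],0,None)
        if w.max()<4: continue
        k=w.argmax();s=slice(max(k-1,0),k+2);out.append(onz(C,(xs[s]*w[s]).sum()/w[s].sum(),y,z,st)[:2])
    return np.array(out)
def line(P):
    for _ in range(4):
        v=cv2.fitLine(P.astype(np.float32),cv2.DIST_HUBER,0,.01,.01).ravel();n=np.array([-v[1],v[0]]);r=(P-v[2:])@n;P=P[abs(r)<max(1.2,2*r.std())]
    d=v[:2]*np.sign(v[1]);return v[2:],d,round(float(np.degrees(np.arctan2(d[1],d[0]))),2),round(float(r.std()),2),len(P)
E
python3 - <<'E'
import e; from e import *
st=json.load(open("s7.json"));c=manip.camera("wrist");load(c,(130,0),2.4)
l=line(scan([(77,20),(77,210),(87,450)],12,1,st));r=line(scan([(536,240),(530,340),(517,530)],12,-1,st))
zt=st["eef_pos"][2]-51.9+12
pl=line(scan([(170,385),(174,450),(180,560)],zt,1,st));pr=line(scan([(432,385),(429,450),(425,560)],zt,-1,st))
d=l[1]+r[1];d/=np.linalg.norm(d);n=np.array([-d[1],d[0]]);tc=np.array(st["eef_pos"][:2]);lat=lambda p:float((p-tc)@n)
for k in(l,r,pl,pr): print(k[2:],round(lat(k[0]),2))
for nm,u,v,z in(("run1",240,150,15),("run2",371,330,15),("leadin-end +y",170,240,12),("rail inner +y lip",186,100,35),("catch pivot l",388,318,43),("bracket front",533,262,56),("bracket back",533,378,56)):
    p=onz(c,130+u/2.4,v/2.4,z,st)[:2];print(nm,"along",float((p-tc)@d),"lat",lat(p))
E
```

```text
(78.59, 0.13, 90) 77.88
(78.47, 0.11, 38) -79.65
(78.51, 0.09, 37) 41.0
(78.66, 0.16, 37) -40.79
run1 along 121.0517049299302 lat 19.468770158685
run2 along 60.658016065465816 lat -23.79123482087663
leadin-end +y along 91.48939396981572 lat 43.471247231533354
rail inner +y lip along 134.53598955514008 lat 34.205178544155224
catch pivot l along 67.1471358833454 lat -26.021236046470932
bracket front along 85.54089688710506 lat -65.692520817368
bracket back along 52.15619567605125 lat -67.41450789691213
```

```bash
python3 -m crank '[{"offset":[0.0005,-0.001,0],"spin":0},{"offset":[0.001,-0.002,-0.001],"spin":0},{"offset":[0.0012,-0.002,-0.002],"spin":0},{"offset":[0.0012,-0.002,-0.003],"spin":0},{"offset":[0.0012,-0.002,-0.004],"spin":0},{"offset":[0.0012,-0.002,-0.005],"spin":0},{"offset":[0.0012,-0.002,-0.0055],"spin":0},{"offset":[0.0012,-0.002,-0.006],"spin":0}]'
python3 -m crank '[{"offset":[0,0,0],"spin":0},{"offset":[0,0,-0.0003],"spin":0},{"offset":[0,0,-0.0006],"spin":0},{"offset":[0,0,-0.0009],"spin":0},{"offset":[0,0,-0.0011],"spin":0},{"offset":[0,0,-0.0011],"spin":0},{"offset":[0,0,-0.0011],"spin":0},{"offset":[0,0,-0.0011],"spin":0}]'
```

```text
clock: 13.98
eef_pos: [491.8, 2.1, 69.6]
eef_rot: [-3.142, -0.0, 1.37]
wrist_force: [-0.3, 1.0, -6.7]
finger_gap: 15.8
clock: 14.65
eef_pos: [491.8, 2.1, 68.5]
eef_rot: [-3.141, -0.0, 1.37]
wrist_force: [-0.1, 0.3, -6.2]
finger_gap: 15.5
```

```bash
python3 -m crank '[{"offset":[-0.0006,0,0],"spin":0},{"offset":[-0.0007,0,-0.0004],"spin":0},{"offset":[-0.0007,0,-0.0008],"spin":0},{"offset":[-0.0007,0,-0.0011],"spin":0},{"offset":[-0.0007,0,-0.0013],"spin":0},{"offset":[-0.0007,0,-0.0013],"spin":0},{"offset":[-0.0007,0,-0.0013],"spin":0},{"offset":[-0.0007,0,-0.0013],"spin":0}]'
python3 -m crank '[{"offset":[0,0,-0.0001],"spin":0},{"offset":[0,0,-0.0002],"spin":0},{"offset":[0,0,-0.0003],"spin":0},{"offset":[0,0,-0.0004],"spin":0},{"offset":[0,0,-0.0005],"spin":0},{"offset":[0,0,-0.0005],"spin":0},{"offset":[0,0,-0.0005],"spin":0},{"offset":[0,0,-0.0005],"spin":0}]'
```

```text
clock: 15.32
eef_pos: [491.1, 2.1, 67.3]
eef_rot: [-3.142, -0.0, 1.37]
wrist_force: [-1.8, -0.9, -4.1]
finger_gap: 16.1
clock: 15.98
eef_pos: [491.2, 1.9, 67.1]
eef_rot: [3.141, -0.0, 1.37]
wrist_force: [-4.2, -2.6, 2.8]
finger_gap: 15.7
```

Contact with the runners is gentle. Now I'll slide in along d = (0.1985, 0.980).

```bash
python3 -m crank '[{"offset":[0.0006,0.0029,0.0002],"spin":0},{"offset":[0.0014,0.0069,0.0002],"spin":0},{"offset":[0.0022,0.0108,0.0002],"spin":0},{"offset":[0.003,0.0147,0.0002],"spin":0},{"offset":[0.0038,0.0186,0.0002],"spin":0},{"offset":[0.0044,0.0216,0.0002],"spin":0},{"offset":[0.0048,0.0235,0.0002],"spin":0},{"offset":[0.0048,0.0235,0.0002],"spin":0}]'
python3 -m crank '[{"offset":[0.0004,0.002,0],"spin":0},{"offset":[0.0008,0.0039,0],"spin":0},{"offset":[0.0014,0.0069,0],"spin":0},{"offset":[0.002,0.0098,0],"spin":0},{"offset":[0.0026,0.0127,0],"spin":0},{"offset":[0.003,0.0147,0],"spin":0},{"offset":[0.0032,0.0157,0],"spin":0},{"offset":[0.0032,0.0157,0],"spin":0}]'
```

```text
clock: 16.65
eef_pos: [496.0, 25.9, 67.2]
eef_rot: [-3.142, -0.0, 1.37]
wrist_force: [0.0, 0.5, -4.9]
finger_gap: 15.8
clock: 17.32
eef_pos: [499.2, 41.9, 67.2]
eef_rot: [3.142, -0.0, 1.37]
wrist_force: [0.1, 0.7, -4.1]
finger_gap: 15.8
```

```bash
python3 -m crank '[{"offset":[0.0004,0.002,0],"spin":0},{"offset":[0.0008,0.0039,0],"spin":0},{"offset":[0.0012,0.0059,0],"spin":0},{"offset":[0.0016,0.0078,0],"spin":0},{"offset":[0.002,0.0098,0],"spin":0},{"offset":[0.0022,0.0108,0],"spin":0},{"offset":[0.0024,0.0118,0],"spin":0},{"offset":[0.0024,0.0118,0],"spin":0}]'
```

```text
clock: 17.98
eef_pos: [501.6, 53.9, 67.2]
eef_rot: [-3.142, -0.001, 1.37]
wrist_force: [-0.4, -1.4, -1.7]
finger_gap: 16.0
```

```bash
python3 -m crank '[{"offset":[0.0004,0.002,0],"spin":0},{"offset":[0.0008,0.0039,0],"spin":0},{"offset":[0.0012,0.0059,0],"spin":0},{"offset":[0.0016,0.0078,0],"spin":0},{"offset":[0.002,0.0098,0],"spin":0},{"offset":[0.0022,0.0108,0],"spin":0},{"offset":[0.0024,0.0118,0],"spin":0},{"offset":[0.0024,0.0118,0],"spin":0}]'
```

```text
clock: 18.65
eef_pos: [504.1, 65.9, 67.2]
eef_rot: [3.142, -0.001, 1.37]
wrist_force: [-1.7, -5.1, 2.0]
finger_gap: 16.0
```

```bash
python3 -m crank '[{"offset":[0.0004,0.002,0.0002],"spin":0},{"offset":[0.0008,0.0039,0.0003],"spin":0},{"offset":[0.0012,0.0059,0.0003],"spin":0},{"offset":[0.0016,0.0078,0.0003],"spin":0},{"offset":[0.002,0.0098,0.0003],"spin":0},{"offset":[0.0024,0.0118,0.0003],"spin":0},{"offset":[0.0026,0.0127,0.0003],"spin":0},{"offset":[0.0026,0.0127,0.0003],"spin":0}]'
```

```text
clock: 19.32
eef_pos: [506.6, 78.9, 67.3]
eef_rot: [-3.141, -0.001, 1.371]
wrist_force: [0.6, 0.2, -6.1]
finger_gap: 16.0
```

```bash
python3 -m crank '[{"offset":[0.0004,0.002,0],"spin":0},{"offset":[0.0008,0.0039,0],"spin":0},{"offset":[0.0012,0.0059,0],"spin":0},{"offset":[0.0016,0.0078,0],"spin":0},{"offset":[0.002,0.0098,0],"spin":0},{"offset":[0.0024,0.0118,0],"spin":0},{"offset":[0.0026,0.0127,0],"spin":0},{"offset":[0.0026,0.0127,0],"spin":0}]'
```

```text
clock: 19.98
eef_pos: [509.2, 91.9, 67.3]
eef_rot: [-3.141, -0.001, 1.371]
wrist_force: [0.1, -1.2, -4.3]
finger_gap: 16.2
```

```bash
python3 -m crank '[{"offset":[0.0006,0.0029,0],"spin":0},{"offset":[0.0012,0.0059,0],"spin":0},{"offset":[0.002,0.0098,0],"spin":0},{"offset":[0.0028,0.0137,0],"spin":0},{"offset":[0.0036,0.0176,0],"spin":0},{"offset":[0.0042,0.0206,0],"spin":0},{"offset":[0.0046,0.0225,0],"spin":0},{"offset":[0.0046,0.0225,0],"spin":0}]'
```

```text
clock: 20.65
eef_pos: [513.8, 114.9, 67.2]
eef_rot: [-3.141, -0.001, 1.371]
wrist_force: [1.2, 0.0, -5.3]
finger_gap: 15.7
```

```bash
python3 -m crank '[{"offset":[0.0006,0.0029,0],"spin":0},{"offset":[0.0012,0.0059,0],"spin":0},{"offset":[0.002,0.0098,0],"spin":0},{"offset":[0.0028,0.0137,0],"spin":0},{"offset":[0.0036,0.0176,0],"spin":0},{"offset":[0.0042,0.0206,0],"spin":0},{"offset":[0.0046,0.0225,0],"spin":0},{"offset":[0.0046,0.0225,0],"spin":0}]'
```

```text
clock: 21.32
eef_pos: [518.5, 138.0, 67.1]
eef_rot: [-3.141, -0.002, 1.372]
wrist_force: [0.3, -0.6, -4.6]
finger_gap: 15.7
```

```bash
python3 -m crank '[{"offset":[0.0006,0.0029,0],"spin":0},{"offset":[0.0012,0.0059,0],"spin":0},{"offset":[0.002,0.0098,0],"spin":0},{"offset":[0.0028,0.0137,0],"spin":0},{"offset":[0.0036,0.0176,0],"spin":0},{"offset":[0.0042,0.0206,0],"spin":0},{"offset":[0.0046,0.0225,0],"spin":0},{"offset":[0.0046,0.0225,0],"spin":0}]'
```

```text
clock: 21.98
eef_pos: [523.1, 160.9, 67.0]
eef_rot: [-3.141, -0.002, 1.372]
wrist_force: [-1.1, -0.8, 0.1]
finger_gap: 15.6
```

```bash
python3 -m crank '[{"offset":[0.0006,0.0029,0.0002],"spin":0},{"offset":[0.0012,0.0059,0.0002],"spin":0},{"offset":[0.0018,0.0088,0.0002],"spin":0},{"offset":[0.0024,0.0118,0.0002],"spin":0},{"offset":[0.003,0.0147,0.0002],"spin":0},{"offset":[0.0034,0.0167,0.0002],"spin":0},{"offset":[0.0036,0.0177,0.0002],"spin":0},{"offset":[0.0036,0.0177,0.0002],"spin":0}]'
```

```text
clock: 22.65
eef_pos: [526.6, 179.0, 67.1]
eef_rot: [-3.141, -0.002, 1.372]
wrist_force: [0.8, -1.1, -2.6]
finger_gap: 16.1
```

```bash
python3 -m crank '[{"offset":[0.0002,0.001,0],"spin":0},{"offset":[0.0004,0.002,0],"spin":0},{"offset":[0.0006,0.0029,0],"spin":0},{"offset":[0.0008,0.0039,0],"spin":0},{"offset":[0.001,0.0049,0],"spin":0},{"offset":[0.0012,0.0059,0],"spin":0},{"offset":[0.0014,0.0069,0],"spin":0},{"offset":[0.0014,0.0069,0],"spin":0}]'
```

```text
clock: 23.32
eef_pos: [528.1, 186.1, 67.1]
eef_rot: [-3.141, -0.002, 1.372]
wrist_force: [-0.6, -2.9, -0.4]
finger_gap: 15.6
```

```bash
python3 -m crank '[{"offset":[0.0001,0.0003,0],"spin":0},{"offset":[0.0001,0.0006,0],"spin":0},{"offset":[0.0002,0.0009,0],"spin":0},{"offset":[0.0003,0.0012,0],"spin":0},{"offset":[0.0003,0.0015,0],"spin":0},{"offset":[0.0004,0.0018,0],"spin":0},{"offset":[0.0004,0.002,0],"spin":0},{"offset":[0.0004,0.002,0],"spin":0}]' 0 12
```

```text
clock: 23.98
eef_pos: [528.5, 188.1, 67.1]
eef_rot: [-3.141, -0.002, 1.372]
wrist_force: [-0.8, -4.4, 1.1]
finger_gap: 15.9
```

```bash
python3 -m crank '[{"offset":[0,0.0002,0],"spin":0},{"offset":[0.0001,0.0004,0],"spin":0},{"offset":[0.0001,0.0006,0],"spin":0},{"offset":[0.0002,0.0008,0],"spin":0},{"offset":[0.0002,0.001,0],"spin":0},{"offset":[0.0002,0.001,0],"spin":0},{"offset":[0.0002,0.001,0],"spin":0},{"offset":[0.0002,0.001,0],"spin":0}]'
```

```text
clock: 24.65
eef_pos: [528.7, 189.0, 67.1]
eef_rot: [-3.141, -0.002, 1.372]
wrist_force: [-2.2, -4.6, 1.5]
finger_gap: 15.8
```

```bash
python3 -m crank '[{"offset":[0,0.0002,0],"spin":0},{"offset":[0.0001,0.0004,0],"spin":0},{"offset":[0.0001,0.0006,0],"spin":0},{"offset":[0.0002,0.0008,0],"spin":0},{"offset":[0.0002,0.001,0],"spin":0},{"offset":[0.0002,0.001,0],"spin":0},{"offset":[0.0002,0.001,0],"spin":0},{"offset":[0.0002,0.001,0],"spin":0}]'
```

```text
clock: 25.32
eef_pos: [528.9, 190.0, 67.1]
eef_rot: [-3.141, -0.002, 1.372]
wrist_force: [-0.7, -4.7, -0.2]
finger_gap: 16.0
```

```bash
python3 -m crank '[{"offset":[0,0.0002,0.0002],"spin":0},{"offset":[0.0001,0.0004,0.0002],"spin":0},{"offset":[0.0001,0.0006,0.0002],"spin":0},{"offset":[0.0002,0.0008,0.0002],"spin":0},{"offset":[0.0002,0.001,0.0002],"spin":0},{"offset":[0.0002,0.001,0.0002],"spin":0},{"offset":[0.0002,0.001,0.0002],"spin":0},{"offset":[0.0002,0.001,0.0002],"spin":0}]'
```

```text
clock: 25.98
eef_pos: [529.0, 191.2, 67.1]
eef_rot: [-3.141, -0.002, 1.372]
wrist_force: [0.3, -0.1, -5.4]
finger_gap: 16.0
```

```bash
python3 -m crank '[{"offset":[0,0.0002,0],"spin":0},{"offset":[0.0001,0.0004,0],"spin":0},{"offset":[0.0001,0.0006,0],"spin":0},{"offset":[0.0002,0.0008,0],"spin":0},{"offset":[0.0002,0.001,0],"spin":0},{"offset":[0.0002,0.001,0],"spin":0},{"offset":[0.0002,0.001,0],"spin":0},{"offset":[0.0002,0.001,0],"spin":0}]'
```

```text
clock: 26.65
eef_pos: [529.2, 192.2, 67.1]
eef_rot: [-3.141, -0.002, 1.372]
wrist_force: [0.9, -1.2, -3.4]
finger_gap: 15.8
```

```bash
python3 -m crank '[{"offset":[0,0.0002,0],"spin":0},{"offset":[0.0001,0.0004,0],"spin":0},{"offset":[0.0001,0.0006,0],"spin":0},{"offset":[0.0002,0.0008,0],"spin":0},{"offset":[0.0002,0.001,0],"spin":0},{"offset":[0.0002,0.001,0],"spin":0},{"offset":[0.0002,0.001,0],"spin":0},{"offset":[0.0002,0.001,0],"spin":0}]'
```

```text
clock: 27.32
eef_pos: [529.5, 193.3, 67.1]
eef_rot: [-3.141, -0.002, 1.372]
wrist_force: [-0.7, -1.0, -4.0]
finger_gap: 15.8
```

```bash
python3 -m crank '[{"offset":[0,0.0002,0],"spin":0},{"offset":[0.0001,0.0004,0],"spin":0},{"offset":[0.0001,0.0006,0],"spin":0},{"offset":[0.0002,0.0008,0],"spin":0},{"offset":[0.0002,0.001,0],"spin":0},{"offset":[0.0002,0.001,0],"spin":0},{"offset":[0.0002,0.001,0],"spin":0},{"offset":[0.0002,0.001,0],"spin":0}]'
```

```text
clock: 27.98
eef_pos: [529.7, 194.3, 67.1]
eef_rot: [-3.141, -0.002, 1.372]
wrist_force: [-0.5, -2.7, -3.0]
finger_gap: 16.2
```

```bash
python3 -m crank '[{"offset":[0,0.0002,0],"spin":0},{"offset":[0.0001,0.0004,0],"spin":0},{"offset":[0.0001,0.0006,0],"spin":0},{"offset":[0.0002,0.0008,0],"spin":0},{"offset":[0.0002,0.001,0],"spin":0},{"offset":[0.0002,0.001,0],"spin":0},{"offset":[0.0002,0.001,0],"spin":0},{"offset":[0.0002,0.001,0],"spin":0}]'
```

```text
clock: 28.65
eef_pos: [529.9, 195.3, 67.1]
eef_rot: [-3.141, -0.003, 1.372]
wrist_force: [-0.5, -1.9, -3.1]
finger_gap: 16.1
```

```bash
python3 -m crank '[{"offset":[0,0.0002,0],"spin":0},{"offset":[0.0001,0.0004,0],"spin":0},{"offset":[0.0001,0.0006,0],"spin":0},{"offset":[0.0002,0.0008,0],"spin":0},{"offset":[0.0002,0.001,0],"spin":0},{"offset":[0.0002,0.001,0],"spin":0},{"offset":[0.0002,0.001,0],"spin":0},{"offset":[0.0002,0.001,0],"spin":0}]'
```

```text
clock: 29.32
eef_pos: [530.1, 196.4, 67.1]
eef_rot: [-3.141, -0.003, 1.372]
wrist_force: [0.1, -1.8, -2.4]
finger_gap: 15.5
```

```bash
python3 -m crank '[{"offset":[0,0.0002,0],"spin":0},{"offset":[0.0001,0.0004,0],"spin":0},{"offset":[0.0001,0.0006,0],"spin":0},{"offset":[0.0002,0.0008,0],"spin":0},{"offset":[0.0002,0.001,0],"spin":0},{"offset":[0.0002,0.001,0],"spin":0},{"offset":[0.0002,0.001,0],"spin":0},{"offset":[0.0002,0.001,0],"spin":0}]'
```

```text
clock: 29.98
eef_pos: [530.3, 197.4, 67.1]
eef_rot: [-3.141, -0.003, 1.372]
wrist_force: [0.2, -2.3, -2.5]
finger_gap: 15.8
```

```bash
python3 -m crank '[{"offset":[0,0.0002,0],"spin":0},{"offset":[0.0001,0.0004,0],"spin":0},{"offset":[0.0001,0.0006,0],"spin":0},{"offset":[0.0002,0.0008,0],"spin":0},{"offset":[0.0002,0.001,0],"spin":0},{"offset":[0.0002,0.001,0],"spin":0},{"offset":[0.0002,0.001,0],"spin":0},{"offset":[0.0002,0.001,0],"spin":0}]'
```

```text
clock: 30.65
eef_pos: [530.5, 198.5, 67.1]
eef_rot: [-3.141, -0.003, 1.372]
wrist_force: [-1.7, -2.5, -0.7]
finger_gap: 16.2
```

```bash
python3 -m crank '[{"offset":[0,0.0002,0],"spin":0},{"offset":[0.0001,0.0004,0],"spin":0},{"offset":[0.0001,0.0006,0],"spin":0},{"offset":[0.0002,0.0008,0],"spin":0},{"offset":[0.0002,0.001,0],"spin":0},{"offset":[0.0002,0.001,0],"spin":0},{"offset":[0.0002,0.001,0],"spin":0},{"offset":[0.0002,0.001,0],"spin":0}]'
```

```text
clock: 31.32
eef_pos: [530.7, 199.5, 67.1]
eef_rot: [-3.141, -0.003, 1.372]
wrist_force: [0.4, -3.9, -1.1]
finger_gap: 15.8
```

Run:
```python
from h import *
st=manip.read_state();c=manip.camera("wrist");s=manip.camera("scene")
a=cv2.resize(c["pixels"][60:340,150:360],None,fx=2.1,fy=2.1,interpolation=cv2.INTER_CUBIC)
save("w8.png",a); print(st["eef_pos"],st["wrist_force"])
```

```text
[530.72967843 199.52314485  67.07378681] [ 0.42603188 -3.87019734 -1.14858879]
```

View pics/w8.png

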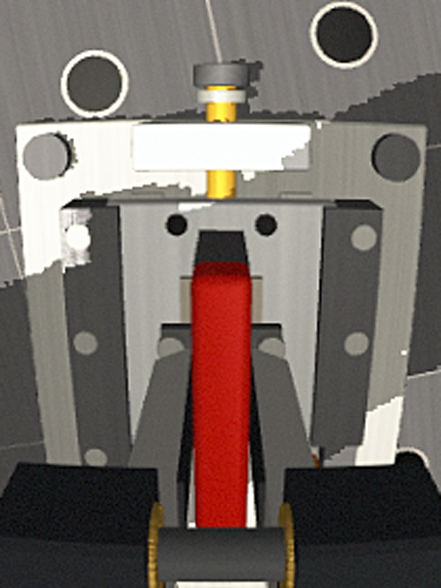

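The brass screw at (221,185) is at or almost at the pallet's leading edge (y≈200), and the pallet is straight between the rails. I'll continue in smaller steps.

```bash
python3 -m crank '[{"offset":[0,0.0001,0.0001],"spin":0},{"offset":[0,0.0002,0.0001],"spin":0},{"offset":[0.0001,0.0003,0.0001],"spin":0},{"offset":[0.0001,0.0004,0.0001],"spin":0},{"offset":[0.0001,0.0005,0.0001],"spin":0},{"offset":[0.0001,0.0006,0.0001],"spin":0},{"offset":[0.0001,0.0006,0.0001],"spin":0},{"offset":[0.0001,0.0006,0.0001],"spin":0}]'
```

```text
clock: 32.08
eef_pos: [530.8, 200.2, 67.1]
eef_rot: [-3.141, -0.003, 1.372]
wrist_force: [-0.1, -2.6, -3.5]
finger_gap: 15.8
```

```bash
python3 -m crank '[{"offset":[0,0.0001,0],"spin":0},{"offset":[0,0.0002,0],"spin":0},{"offset":[0.0001,0.0003,0],"spin":0},{"offset":[0.0001,0.0004,0],"spin":0},{"offset":[0.0001,0.0005,0],"spin":0},{"offset":[0.0001,0.0006,0],"spin":0},{"offset":[0.0001,0.0006,0],"spin":0},{"offset":[0.0001,0.0006,0],"spin":0}]'
```

```text
clock: 32.75
eef_pos: [530.9, 200.8, 67.1]
eef_rot: [-3.141, -0.003, 1.372]
wrist_force: [-0.9, -2.6, -1.2]
finger_gap: 15.9
```

```bash
python3 -m crank '[{"offset":[0,0.0001,0],"spin":0},{"offset":[0,0.0002,0],"spin":0},{"offset":[0.0001,0.0003,0],"spin":0},{"offset":[0.0001,0.0004,0],"spin":0},{"offset":[0.0001,0.0005,0],"spin":0},{"offset":[0.0001,0.0006,0],"spin":0},{"offset":[0.0001,0.0006,0],"spin":0},{"offset":[0.0001,0.0006,0],"spin":0}]'
```

```text
clock: 33.42
eef_pos: [531.0, 201.1, 67.3]
eef_rot: [-3.141, -0.002, 1.372]
wrist_force: [-2.4, -6.4, 1.6]
finger_gap: 16.0
```

```bash
python3 -m crank '[{"offset":[0,0.0001,0],"spin":0},{"offset":[0,0.0002,0],"spin":0},{"offset":[0.0001,0.0003,0],"spin":0},{"offset":[0.0001,0.0004,0],"spin":0},{"offset":[0.0001,0.0005,0],"spin":0},{"offset":[0.0001,0.0006,0],"spin":0},{"offset":[0.0001,0.0006,0],"spin":0},{"offset":[0.0001,0.0006,0],"spin":0}]'
```

```text
clock: 34.08
eef_pos: [531.1, 201.3, 67.4]
eef_rot: [-3.141, -0.002, 1.372]
wrist_force: [-2.7, -7.1, 1.7]
finger_gap: 15.8
```

```bash
python3 -m crank '[{"offset":[0,0.0001,0],"spin":0},{"offset":[0,0.0002,0],"spin":0},{"offset":[0.0001,0.0003,0],"spin":0},{"offset":[0.0001,0.0004,0],"spin":0},{"offset":[0.0001,0.0005,0],"spin":0},{"offset":[0.0001,0.0006,0],"spin":0},{"offset":[0.0001,0.0006,0],"spin":0},{"offset":[0.0001,0.0006,0],"spin":0}]'
```

```text
clock: 34.75
eef_pos: [531.1, 201.5, 67.5]
eef_rot: [-3.141, -0.001, 1.372]
wrist_force: [-2.1, -7.4, 1.5]
finger_gap: 16.1
```

Contact with the stop is at about y = 201, with roughly 5–7 N on it. I'll grip a little firmer for one definite light press, then the tug.

```bash
python3 -m crank '[{"offset":[0,0,0],"spin":0},{"offset":[0,0,0],"spin":0},{"offset":[0,0.0001,0],"spin":0},{"offset":[0,0.0002,0],"spin":0},{"offset":[0.0001,0.0003,0],"spin":0},{"offset":[0.0001,0.0004,0],"spin":0},{"offset":[0.0001,0.0004,0],"spin":0},{"offset":[0.0001,0.0004,0],"spin":0}]' 0 22
```

```text
clock: 35.42
eef_pos: [531.2, 201.5, 67.6]
eef_rot: [-3.141, -0.0, 1.372]
wrist_force: [-2.0, -7.4, 1.3]
finger_gap: 15.8
```

```bash
python3 -m crank '[{"offset":[0,0.0002,0],"spin":0},{"offset":[0,0.0004,0],"spin":0},{"offset":[0.0001,0.0005,0],"spin":0},{"offset":[0.0001,0.0006,0],"spin":0},{"offset":[0.0001,0.0006,0],"spin":0},{"offset":[0.0001,0.0006,0],"spin":0},{"offset":[0.0001,0.0006,0],"spin":0},{"offset":[0.0001,0.0006,0],"spin":0}]'
```

```text
clock: 36.08
eef_pos: [531.2, 201.6, 67.7]
eef_rot: [-3.141, 0.001, 1.372]
wrist_force: [-2.8, -8.1, 2.0]
finger_gap: 16.1
```

```bash
python3 -m crank '[{"offset":[-0.0002,-0.001,-0.0002],"spin":0},{"offset":[-0.0005,-0.0025,-0.0004],"spin":0},{"offset":[-0.0008,-0.004,-0.0004],"spin":0},{"offset":[-0.0011,-0.0055,-0.0004],"spin":0},{"offset":[-0.0014,-0.007,-0.0004],"spin":0},{"offset":[-0.0016,-0.0078,-0.0004],"spin":0},{"offset":[-0.0016,-0.008,-0.0004],"spin":0},{"offset":[-0.0016,-0.008,-0.0004],"spin":0}]' 0 14
```

```text
clock: 36.75
eef_pos: [529.5, 193.6, 67.2]
eef_rot: [-3.14, 0.001, 1.372]
wrist_force: [-0.3, -0.6, -4.9]
finger_gap: 15.8
```

```bash
python3 -m crank '[{"offset":[0,-0.0002,0],"spin":0},{"offset":[-0.0001,-0.0004,0],"spin":0},{"offset":[-0.0001,-0.0006,0],"spin":0},{"offset":[-0.0002,-0.0008,0],"spin":0},{"offset":[-0.0002,-0.001,0],"spin":0},{"offset":[-0.0002,-0.001,0],"spin":0},{"offset":[-0.0002,-0.001,0],"spin":0},{"offset":[-0.0002,-0.001,0],"spin":0}]'
```

```text
clock: 37.42
eef_pos: [529.3, 192.6, 67.2]
eef_rot: [-3.14, 0.001, 1.372]
wrist_force: [-0.4, 0.1, -5.6]
finger_gap: 15.9
```

```bash
python3 -m crank '[{"offset":[0,-0.0002,0],"spin":0},{"offset":[-0.0001,-0.0004,0],"spin":0},{"offset":[-0.0001,-0.0006,0],"spin":0},{"offset":[-0.0002,-0.0008,0],"spin":0},{"offset":[-0.0002,-0.001,0],"spin":0},{"offset":[-0.0002,-0.001,0],"spin":0},{"offset":[-0.0002,-0.001,0],"spin":0},{"offset":[-0.0002,-0.001,0],"spin":0}]'
```

```text
clock: 38.08
eef_pos: [529.1, 191.5, 67.2]
eef_rot: [-3.14, 0.001, 1.372]
wrist_force: [-0.2, 1.1, -4.0]
finger_gap: 16.3
```

```bash
python3 -m crank '[{"offset":[0,-0.0002,0],"spin":0},{"offset":[-0.0001,-0.0004,0],"spin":0},{"offset":[-0.0001,-0.0006,0],"spin":0},{"offset":[-0.0002,-0.0008,0],"spin":0},{"offset":[-0.0002,-0.001,0],"spin":0},{"offset":[-0.0002,-0.001,0],"spin":0},{"offset":[-0.0002,-0.001,0],"spin":0},{"offset":[-0.0002,-0.001,0],"spin":0}]'
```

```text
clock: 38.75
eef_pos: [528.8, 190.5, 67.2]
eef_rot: [-3.14, 0.001, 1.372]
wrist_force: [-0.6, -0.3, -4.5]
finger_gap: 16.1
```

```bash
python3 -m crank '[{"offset":[0,-0.0002,0],"spin":0},{"offset":[-0.0001,-0.0004,0],"spin":0},{"offset":[-0.0001,-0.0006,0],"spin":0},{"offset":[-0.0002,-0.0008,0],"spin":0},{"offset":[-0.0002,-0.0008,0],"spin":0},{"offset":[-0.0002,-0.0008,0],"spin":0},{"offset":[-0.0002,-0.0008,0],"spin":0},{"offset":[-0.0002,-0.0008,0],"spin":0}]'
```

```text
clock: 39.42
eef_pos: [528.7, 189.9, 67.3]
eef_rot: [-3.14, 0.001, 1.372]
wrist_force: [-0.6, 4.4, -3.7]
finger_gap: 16.1
```

```bash
python3 -m crank '[{"offset":[0,-0.0002,0],"spin":0},{"offset":[-0.0001,-0.0004,0],"spin":0},{"offset":[-0.0001,-0.0006,0],"spin":0},{"offset":[-0.0002,-0.0008,0],"spin":0},{"offset":[-0.0002,-0.0008,0],"spin":0},{"offset":[-0.0002,-0.0008,0],"spin":0},{"offset":[-0.0002,-0.0008,0],"spin":0},{"offset":[-0.0002,-0.0008,0],"spin":0}]'
```

```text
clock: 40.08
eef_pos: [528.6, 189.1, 67.4]
eef_rot: [-3.141, 0.001, 1.372]
wrist_force: [0.8, 3.4, -2.7]
finger_gap: 16.0
```

```bash
python3 -m crank '[{"offset":[0,-0.0002,0],"spin":0},{"offset":[-0.0001,-0.0004,0],"spin":0},{"offset":[-0.0001,-0.0006,0],"spin":0},{"offset":[-0.0001,-0.0006,0],"spin":0},{"offset":[-0.0001,-0.0006,0],"spin":0},{"offset":[-0.0001,-0.0006,0],"spin":0},{"offset":[-0.0001,-0.0006,0],"spin":0},{"offset":[-0.0001,-0.0006,0],"spin":0}]'
python3 - <<'E'
from h import *
st=manip.read_state();c=manip.camera("scene");t=manip.camera("top");w=manip.camera("wrist")
for n,k in(("s",c),("t",t),("w",w)):
  for q in("catch","catch_nose"):
    for r in manip.search_frame(k,q)[:2]: print(n,q,np.round(r["location"],1),round(r["conf"],2))
a=cv2.resize(c["pixels"][140:220,270:390],(720,480),interpolation=cv2.INTER_CUBIC)
cv2.imwrite("pics/w9.png",a[:,:,::-1])
E
```

```text
clock: 40.75
eef_pos: [528.5, 188.7, 67.6]
eef_rot: [-3.141, 0.0, 1.372]
wrist_force: [-0.2, 5.7, -2.3]
finger_gap: 15.3
s catch [544.1  97.1  34.7] 0.68
s catch_nose [545.5  99.1  36.2] 0.5
t catch_nose [547.9  98.4  38.9] 0.52
w catch [554.7 129.9  33.9] 0.54
w catch [751.2 213.6  26.9] 0.54
w catch_nose [557.  128.7  31.5] 0.49
```

View pics/w9.png

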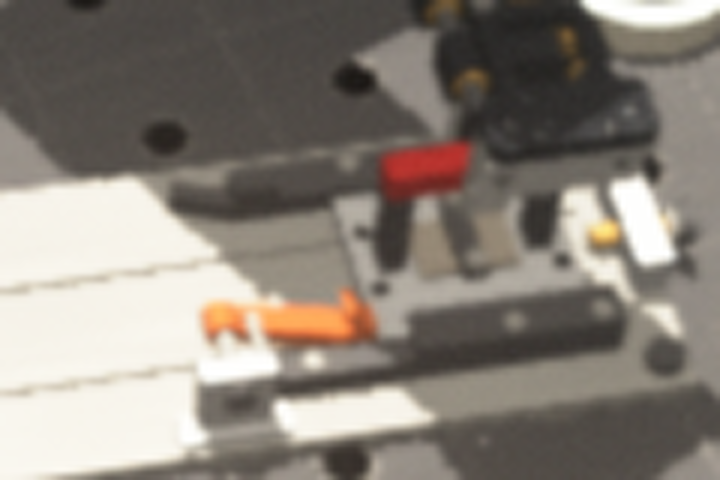

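The orange catch at (290,322) lies flat, with its nose at the pallet's rear edge (370,320). The pallet has moved back off the screw at (605,233) and rests against the catch. I'll do one slightly firmer tug held level, then relax.

```bash
python3 -m crank '[{"offset":[0,-0.0002,-0.0002],"spin":0},{"offset":[-0.0001,-0.0003,-0.0004],"spin":0},{"offset":[-0.0001,-0.0005,-0.0004],"spin":0},{"offset":[-0.0001,-0.0006,-0.0004],"spin":0},{"offset":[-0.0001,-0.0006,-0.0004],"spin":0},{"offset":[-0.0001,-0.0006,-0.0004],"spin":0},{"offset":[-0.0001,-0.0006,-0.0004],"spin":0},{"offset":[-0.0001,-0.0006,-0.0004],"spin":0}]' 0 20
```

```text
clock: 41.87
eef_pos: [528.6, 188.6, 67.6]
eef_rot: [-3.141, -0.001, 1.372]
wrist_force: [-0.9, 7.1, -0.6]
finger_gap: 15.8
```

The catch holds at 7 N with no motion. Now I'll relax, lay it flat and release.

```bash
python3 -m crank '[{"offset":[0,0.0004,-0.0001],"spin":0},{"offset":[0.0001,0.0009,-0.0002],"spin":0},{"offset":[0.0003,0.0014,-0.0003],"spin":0},{"offset":[0.0004,0.002,-0.0004],"spin":0},{"offset":[0.0005,0.0024,-0.0004],"spin":0},{"offset":[0.0005,0.0024,-0.0004],"spin":0},{"offset":[0.0005,0.0024,-0.0004],"spin":0},{"offset":[0.0005,0.0024,-0.0004],"spin":0}]' 0 12
```

```text
clock: 42.53
eef_pos: [529.0, 191.0, 67.1]
eef_rot: [-3.141, -0.001, 1.372]
wrist_force: [1.1, -0.6, -5.5]
finger_gap: 16.2
```

```bash
python3 -m crank '[{"offset":[0,0,0],"spin":0},{"offset":[0,0,0],"spin":0},{"offset":[0,0,0],"spin":0},{"offset":[0,0,0],"spin":0},{"offset":[0,0,0],"spin":0},{"offset":[0,0,0],"spin":0},{"offset":[0,0,0],"spin":0},{"offset":[0,0,0],"spin":0}]' 0.45
```

```text
clock: 43.2
eef_pos: [529.0, 191.0, 67.1]
eef_rot: [-3.141, -0.001, 1.372]
wrist_force: [-0.7, 0.3, -0.1]
finger_gap: 42.3
```

```bash
python3 -m crank '[{"offset":[0,0,0.004],"spin":0},{"offset":[0,0,0.012],"spin":0},{"offset":[0,0,0.025],"spin":0},{"offset":[0,0,0.045],"spin":0},{"offset":[0,0,0.07],"spin":0},{"offset":[0,0,0.1],"spin":0},{"offset":[0,0,0.13],"spin":0},{"offset":[0,0,0.16],"spin":0}]'
python3 -m crank '[{"offset":[0,-0.03,0.01],"spin":0},{"offset":[-0.01,-0.065,0.02],"spin":0},{"offset":[-0.02,-0.1,0.03],"spin":0},{"offset":[-0.02,-0.13,0.03],"spin":0},{"offset":[-0.02,-0.15,0.03],"spin":0},{"offset":[-0.02,-0.15,0.03],"spin":0},{"offset":[-0.02,-0.15,0.03],"spin":0},{"offset":[-0.02,-0.15,0.03],"spin":0}]'
python3 - <<'E'
from h import *
st=manip.read_state();w=manip.camera("wrist");s=manip.camera("scene");print(st["eef_pos"],st["wrist_force"])
a=cv2.resize(w["pixels"][0:240,130:390],(520,480),interpolation=cv2.INTER_CUBIC)
cv2.imwrite("pics/w10.png",a[:,:,::-1])
E
```

```text
clock: 43.87
eef_pos: [528.7, 190.9, 229.5]
eef_rot: [3.142, -0.001, 1.372]
wrist_force: [0.2, -0.6, 0.1]
finger_gap: 42.3
clock: 44.53
eef_pos: [508.8, 41.5, 259.9]
eef_rot: [3.141, -0.001, 1.372]
wrist_force: [1.1, 0.1, -0.7]
finger_gap: 42.4
[508.76117658  41.45565869 259.90571524] [ 1.14610199  0.12845723 -0.69099092]
```

View pics/w10.png

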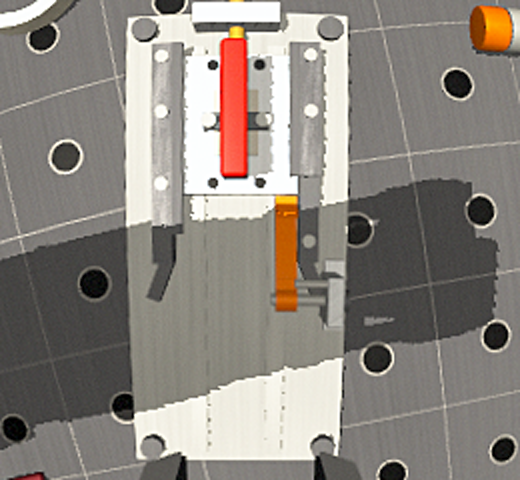

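The pallet sits straight in the rails (plate from (185,52) to (297,195)). The catch is down with its nose at the rear edge (287,197), and the screw is ahead at (236,32). The robot is clear, so I'll hand in.

```bash
python3 -c "
from cell import manip
print(manip.sign_off())"
```

```text
the job is handed in; nothing more can be done
None
```

The silver, red-handled pallet is docked between the catch and the stop, and I handed the job in at about 44.5 s of the 72 s allowed.

- **Grip:** the first grip closed late, during the lift, and held the handle about 17 mm too high. I set the pallet back on the bench, with about 24 N of contact, and gripped it again properly.
- **Sliding in:** I set it on the front runners with about 9 N. The readings at the end of each move stayed under about 6 N along the rails until the stop.
- **Stop:** I felt it at TCP y ≈ 201 and pressed with about 8.5 N at the wrist. Part of that is rail friction, so I estimate 5 to 8 N on the screw.
- **Catch:** after about 11 mm of free play the pallet met the catch. It held without moving at about 7 N. During the press and tug the pallet tipped a few tenths of a millimetre; I laid it flat again before letting go.
- **Final picture:** it shows the pallet straight in the rails, with the catch nose down behind its rear edge and the stop ahead. The robot was clear, and the mallet was the only bystander properly in that view. I did not recheck the others, but the arm went nowhere near them.

The pallet rests close to the catch, roughly 10 mm back from the screw, because I did not push it forward again after the tug. I never read the catch angle directly; that it is down rests on the pictures and on the tug holding.

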